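# Dry lay-up of a wooden pulley block

### The job

Lay up the single-sheave wooden pulley block dry on the cheek that already lies on the brown board: the half-round spacer on its round end and the square spacer on its square end, each with its outer edges flush with the cheek's outline, and between them the brass sheave lying flat and centred over the cheek's pin hole. Then lay the other cheek flat on top of the two spacers, the same way round as the lower one, edges flush and pin holes in line. Build it on the board, let go of everything, and leave the finished block, the glue tin, the screwdriver and the pencil where they are.

Things in the scene. Friction and masses are not known exactly. Their poses are not given: they have to be found in the camera images.
- board: Fixed offcut of brown film-faced plywood lying on the bench, 190 x 130 mm, 12 mm thick. Origin: centre of its underside; x along its length, z up. Top face 12 mm above the origin.
- lower_cheek: Loose ash cheek (side plate, 0.08 kg) lying on the board, to build on: 128 x 62 x 14 mm. One end is a half-round of 31 mm radius (crown), the other cut square (tail). A dark 13 mm pin hole lies 6 mm off mid-length towards the tail. Origin: on the hole's axis at the underside; x to the round end, at x = 70 mm; square end at x = -58 mm; sides at y = +-31 mm; top at z = 14 mm.
- upper_cheek: The other cheek, loose on the bench (0.08 kg): same shape, size and axes as the lower one, 128 x 62 x 14 mm, origin on the pin hole's axis at the underside, x to the round end (70 mm), square end at -58 mm. Centre of mass 5 mm from the origin towards the round end. In place, its underside rests on the spacers, 36 mm above that of the lower cheek.
- crown_spacer: Half-round spacer, loose ash block, D-shaped: flat inner face 62 mm wide, round outer side of 31 mm radius, 28 mm from flat to top of the round, 22 mm high, 0.03 kg. Origin: underside, mid-width, midway between flat (x = -14 mm) and round (x = 14 mm). Flush in place it is 56 mm from the pin hole towards the lower cheek's round end, its x along the cheek's x.
- tail_spacer: Square spacer, loose ash block: 24 mm along its x, 62 mm along its y, 22 mm high, 0.03 kg. Origin: centre of its underside; either way round is the same. Flush in place its origin is 46 mm from the pin hole towards the lower cheek's square end, its x along the cheek's x.
- sheave: Brass pulley wheel (sheave) lying flat on the bench, 52 mm in diameter, 18 mm thick, with a rope groove round its rim and a dark bore. Origin: centre of its underside. In its place it lies on the lower cheek with 16 mm of room to the half-round spacer and 8 mm to the square one; it is 4 mm lower than the spacers. About 0.22 kg.
- finished_block: Bystander: a finished two-sheave block of browner wood lying on its side behind the board, 128 x 62 mm, 84 mm high, five layers with two brass sheaves in the slots. Origin: on its pin's axis at the underside. Leave alone.
- glue_tin: Bystander: blue round tin with a white lid and wire handle, 102 mm in diameter, 98 mm high. Origin: centre of its underside. Leave alone.
- screwdriver: Bystander: screwdriver lying along its x, black handle with a yellow end, 211 mm long and 27 mm thick. Origin: under the joint of handle and shank; x to the tip. Leave alone.
- pencil: Bystander: flat blue carpenter's pencil lying along its x, 176 mm long, 14 mm wide, 8 mm high. Origin: about its middle, at the underside. Leave alone.
Things that resemble listed ones, but are neither listed nor needed, are in the scene too. What is shaped like the crown_spacer but blue is not meant.

How it is judged:
At the end, for the whole second after the job is handed in: On the board: spacers flush on their own ends of the lower cheek, round side out, sheave flat over its pin hole, upper cheek flat on the spacers, same way round, holes in line; each within 8 mm lengthwise and crosswise, 4 mm in height, 7 to 10 degrees in turn; flat, released, at rest (z of lower_cheek in the frame of board between 0.008 and 0.016 m and angle between each of lower_cheek, crown_spacer, tail_spacer, sheave, upper_cheek's own z axis and vertical below 0.1 rad and x of crown_spacer in the frame of lower_cheek between 0.048 and 0.064 m and y of crown_spacer in the frame of lower_cheek between -0.008 and 0.008 m and z of crown_spacer in the frame of lower_cheek between 0.01 and 0.018 m and angle between the x axis of each of crown_spacer, tail_spacer and the x axis of lower_cheek, either way round below 0.17 rad and x of tail_spacer in the frame of crown_spacer below -0.05 m and x of tail_spacer in the frame of lower_cheek between -0.054 and -0.038 m and y of tail_spacer in the frame of lower_cheek between -0.008 and 0.008 m and z of tail_spacer in the frame of lower_cheek between 0.01 and 0.018 m and x of sheave in the frame of lower_cheek between -0.008 and 0.008 m and y of sheave in the frame of lower_cheek between -0.008 and 0.008 m and z of sheave in the frame of lower_cheek between 0.01 and 0.018 m and x of upper_cheek in the frame of lower_cheek between -0.008 and 0.008 m and y of upper_cheek in the frame of lower_cheek between -0.008 and 0.008 m and z of upper_cheek in the frame of lower_cheek between 0.032 and 0.04 m and angle between the x axis of upper_cheek and the x axis of lower_cheek, either way round below 0.12 rad and x of crown_spacer in the frame of upper_cheek above 0.03 m and linear speed of each of lower_cheek, upper_cheek, crown_spacer, tail_spacer, sheave below 0.02 m/s); the robot touches nothing.
It fails at once if The finished block is shifted by more than 30 mm (distance of finished_block from where it was at the start of the episode above 0.03 m).
It fails at once if The glue tin is shifted by more than 30 mm (distance of glue_tin from where it was at the start of the episode above 0.03 m).
It fails at once if The screwdriver is shifted by more than 30 mm (distance of screwdriver from where it was at the start of the episode above 0.03 m).
It fails at once if The pencil is shifted by more than 30 mm (distance of pencil from where it was at the start of the episode above 0.03 m).
It also fails if it takes over 109 s, if anything falls off the work surface, if the arm or the gripper's body presses on something with over 40 N, if the wrist force passes 120 N, or if a joint passes its speed limit or range.

### The arm

A 7-joint arm with a two-finger parallel gripper is mounted at the origin on the work surface. World frame = base frame: x ahead of the robot, y to its left, z up, the work surface at z = 0. Lengths are in m, angles in rad, forces in N, time in s.
With the tool pointing down it reaches from about 0.4 to 0.85 m from the base axis. Payload 10.4 kg.
Tool frame: the origin (TCP) lies at the very end of the fingers, on their centre line; the grasp point (between the pads) lies 19 mm behind it; x points along the fingers, y is the direction in which the jaws open and shut, and the axes are right-handed (so a half turn about x gives the same grasp; the last joint's range is limited). The gripper opens to 85 mm and grips with 20 to 120 N. Pads are 22 mm wide; open, the fingers measure 114 mm over their backs; the gripper's body (76 mm by 85 mm) begins 54 mm behind the grasp point. The pads swing forward as they close: fully open they stand 13 mm farther back than shut.
Start: joints at [1.234, 0.332, -0.065, 1.46, 0.022, 1.35, -0.088], TCP at [0.193, -0.594, 0.231] pointing down, gripper open.
Joint ranges: [-2.6, 2.6], [-0.5, 2.12], [-1.47, 1.34], [0.16, 2.42], [-1.27, 4.41], [0.06, 2.06], [-2.6, 2.6]. Speed limits (rad/s): [2.22, 2.22, 2.79, 2.79, 3.14, 3.14, 3.14].

### API

Orientations are given as a unit quaternion [x, y, z, w].
In Python, from workcell import monitor, camera, ticket, regions_of gives the robot as it stands.
- The arm moves only by the tool step_arm, never from a script. Its argument "increments" is a list of rows, each a list of 5 numbers: the finger opening in m, from 0 to 0.0854, then the shift along the world's x, y, z in m, then the turn about the world's z in rad. A call has 1 to 12 rows; each row shifts and turns the commanded pose from where the row before left it; what a row does not reach is not made up. A row lasts 1/12 s, in which the tool goes at most 41.7 mm and 7.16 degrees, less where a joint would pass 70% of its speed; a pose out of reach is approached as far as the arm can. A call with a gripper value outside its range is refused whole. The fingers move at their own pace and stop on an object; "force" is the grip in N (left out, the last holds). Time passes only in rows, so rows that do not move let the fingers close. It gives the time, the measured TCP pose, the force and the opening at its end, in the units of the state.
- monitor.get_obs(): the state, without advancing time (a new reading comes with each control period).
- camera(name): name is "side" or "top"; returns a dict with "color" (420x560x3 uint8, red, green, blue), "range_z" (420x560 float32, m along the optical axis (not along the pixel's ray), 0 where there is no reading), "fx", "fy", "cx", "cy" (pixels), "cam_to_world" (4x4, takes a point from camera to world coordinates). Camera axes: x right, y up, looking along -z (the intrinsics and any distortion apply to the point x, -y, -z); pixel columns grow to the right and rows downward; lengths in m; the calibration is good to about 2 mm. A picture is of the moment at which its call begins.
- ticket.hand_in(): hands the job in, once; it reports no verdict.
Trained networks look in a picture, given as the dict that the camera call returned (one of the last four; its "shot" number tells which), for a name from the list of things; names that differ only in an ending like _2 or _b are one class to them, and where a whole thing is asked for, a point or a joint stands for the part that bears it (a point fixed in the world has none). Each returns a list of dicts, best first, with "p" (0 to 1); they miss things now and then, are a little off and sometimes report something else, mostly with a low value. They report only what shows in the picture. A call takes as long as a camera call. They do not tell look-alikes from the thing itself.
- regions_of(picture, query): "region" (420x560 bool, what is visible of it) and "centre" ([row, column] in pixels, amid what is visible of it).
The state is a dict: "clock": time; "joint_pos": joint angles; "joint_velocities": joint speeds; "tau": joint torques, N m; "position": TCP position; "ee_rot": TCP orientation; "ft_force": force on the tool from outside, world axes, zero at the start; "torque": the same for the moment, N m; "grip_width": opening from 0.0 (shut) to 1.0 (fully open).
Only numpy, scipy, OpenCV 4.12 (cv2) and the standard library are available. Lean on these libraries where they do the work, as an engineer would, in place of code of your own. Each camera call takes 0.05 s, during which the arm holds its last target. There are 200 camera calls.

## Working session

There is one attempt and no reset: what is moved stays moved. The work goes in short steps, Python scripts to look and compute and a tool call to move; the robot and the scene stay as the last step left them, time stands still between calls to the robot, and variables do not carry over. Pictures are saved under pics/ and viewed, about 12 in all and at most 16, crops included, and the job is handed in when it is done.

Besides the shell and the picture viewer there is one more tool, called after "Request:" by a JSON object that holds its "method" and its "body". step_arm: Moves the arm, as the interface text tells. Its arguments: {"type":"object","properties":{"increments":{"type":"array"},"force":{"type":"number"}},"required":["increments"]}

```bash
mkdir -p pics
cat > h.py <<'E'
import numpy as np, cv2
from workcell import monitor, camera, ticket, regions_of
def cloud(c):
    v,u=np.mgrid[:420,:560]; z=c["range_z"]
    p=np.stack([(u-c["cx"])/c["fx"]*z,-(v-c["cy"])/c["fy"]*z,-z,np.ones_like(z)],-1)
    w=(p@np.array(c["cam_to_world"]).T)[...,:3]; w[z<=0]=np.nan
    return w
def save(c,n): cv2.imwrite("pics/"+n,c["color"][...,::-1])
E
python3 - <<'E'
from h import *
for n in("top","side"):
    c=camera(n); save(c,n+"0.png"); w=cloud(c); print(n,c["cam_to_world"],c.keys())
    for q in "board lower_cheek upper_cheek crown_spacer tail_spacer sheave finished_block glue_tin screwdriver pencil".split():
        for r in regions_of(c,q)[:4]:
            m=r["region"]&np.isfinite(w[...,2])
            if r["p"]>.2: print(q,round(r["p"],2),np.round(r["centre"]),m.sum(),np.round(np.median(w[m],0),3))
o=monitor.get_obs();print(o)
E
```

```text
top [[ 0.0235982   0.99343671 -0.11192245  0.47626341]
 [-0.9995372   0.02559526  0.01643989  0.01511677]
 [ 0.01919667  0.1114827   0.99358095  0.82672482]
 [ 0.          0.          0.          1.        ]] dict_keys(['color', 'range_z', 'fx', 'fy', 'cx', 'cy', 'cam_to_world', 'shot'])
board 0.71 [244. 260.] 3578 [0.51  0.04  0.011]
lower_cheek 0.83 [227. 269.] 1636 [0.527 0.024 0.025]
upper_cheek 0.97 [201. 438.] 1571 [ 0.598 -0.336  0.013]
crown_spacer 0.75 [262. 440.] 386 [ 0.462 -0.341  0.02 ]
crown_spacer 0.68 [311. 418.] 376 [ 0.362 -0.288  0.02 ]
tail_spacer 0.7 [265. 124.] 415 [0.441 0.317 0.021]
sheave 0.84 [181. 146.] 557 [0.615 0.291 0.016]
glue_tin 0.81 [ 99. 192.] 2619 [0.778 0.182 0.094]
screwdriver 0.69 [265. 369.] 682 [ 0.459 -0.189  0.021]
screwdriver 0.26 [266. 123.] 400 [0.442 0.316 0.021]
pencil 0.69 [114. 295.] 2447 [ 0.758 -0.028  0.082]
pencil 0.67 [248. 191.] 534 [0.483 0.189 0.006]
side [[-0.77410301  0.44256417 -0.45266046  0.23640194]
 [-0.63284197 -0.5222295   0.57165321  0.42881578]
 [ 0.01660059  0.728981    0.68433261  0.56451508]
 [ 0.          0.   
[... 926 characters left out ...]
 'joint_pos': array([ 1.23439201,  0.33217663, -0.06468254,  1.46010429,  0.02159744,
        1.34988629, -0.08847319]), 'joint_velocities': array([-1.66243057e-03,  3.21681610e-05,  1.57846633e-03, -5.42402382e-04,
       -3.77788597e-04,  5.40922833e-04, -1.31210347e-04]), 'tau': array([-2.42975166e-04, -6.25247240e+01,  4.84943215e-02, -3.91824996e+01,
        1.64094177e-02,  2.11165418e-03, -3.71871135e-05]), 'position': array([ 0.19294068, -0.59449947,  0.23135003]), 'ee_rot': array([ 0.69843269,  0.11045588, -0.69840735,  0.1105371 ]), 'ft_force': array([-0.46612867, -0.3411669 , -0.05703002]), 'torque': array([ 0.06475175, -0.00182507,  0.04431809]), 'grip_width': 0.9996505574131618}
```

View pictures.

View pics/top0.png

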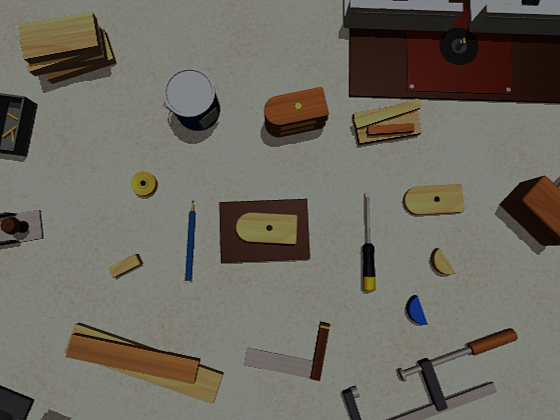

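View pics/side0.png

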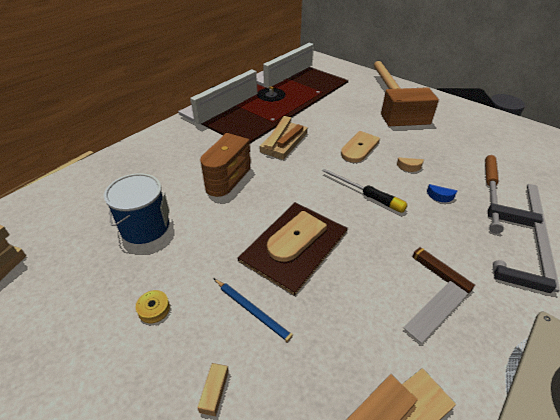

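```bash
cat >> h.py <<'E'
TOP=dict(lower_cheek=.026,upper_cheek=.014,crown_spacer=.022,tail_spacer=.022,sheave=.018,board=.012)
def plane(c,uv,z):
    """pixels (col,row) -> world on height z"""
    T=np.array(c["cam_to_world"]); uv=np.atleast_2d(uv).astype(float)
    d=np.c_[(uv[:,0]-c["cx"])/c["fx"],-(uv[:,1]-c["cy"])/c["fy"],-np.ones(len(uv))]@T[:3,:3].T
    return T[:3,3]+d*((z-T[2,3])/d[:,2])[:,None]
def pose(c,w,q,ztop,near=None,dz=.005):
    """centre, long-axis angle, sizes, centroid of the top face, from region and depth"""
    for r in regions_of(c,q):
        m=r["region"]; p=np.nanmedian(w[m],0)
        if near is None or np.linalg.norm(p[:2]-near)<.06: break
    else: return None
    m=cv2.dilate(m.astype(np.uint8),np.ones((5,5)))>0
    m&=abs(w[...,2]-ztop)<dz
    n,l,s,_=cv2.connectedComponentsWithStats(m.astype(np.uint8)); m=l==1+np.argmax(s[1:,4])
    v,u=np.nonzero(m)
    cor=np.concatenate([np.c_[u+a,v+b] for a in(-.5,.5) for b in(-.5,.5)])
    pts=plane(c,cor,ztop)[:,:2]
    (x,y),(a,b),t=cv2.minAreaRect((pts*1000).astype(np.float32))
    if a<b: a,b,t=b,a,t+90
    return dict(c=np.array([x,y])/1000,ang=np.radians((t+90)%180-90),size=(round(a,1),round(b,1)),cen=plane(c,np.c_[u,v],ztop)[:,:2].mean(0),zmed=np.median(w[m][:,2]),n=m.sum(),mask=m)
E
python3 - <<'E'
from h import *
NEAR=dict(lower_cheek=(.52,.028),upper_cheek=(.596,-.33),crown_spacer=(.461,-.338),tail_spacer=(.438,.32),sheave=(.612,.293),board=(.5,.05))
for n in("top","side"):
    c=camera(n); w=cloud(c)
    for q,z in TOP.items():
        r=pose(c,w,q,z,NEAR[q])
        if r: print(n,q,"c",r["c"].round(4),"ang",round(np.degrees(r["ang"]),1),r["size"],"cen",r["cen"].round(4),r["zmed"].round(4),r["n"])
        if n=="top" and "cheek" in q:
            g=c["color"].max(-1); mm=cv2.erode(cv2.morphologyEx(r["mask"].astype(np.uint8),cv2.MORPH_CLOSE,np.ones((9,9))),np.ones((7,7)))>0
            v,u=np.nonzero(mm&(g<90)); 
            if len(u): print("   hole",plane(c,[[u.mean(),v.mean()]],z).round(4),len(u))
    if n=="top":
        i=c["color"][180:340,380:500,::-1]; j=c["color"][160:320,90:210,::-1]
        cv2.imwrite("pics/crop.png",cv2.resize(np.hstack([j,i]),None,fx=3.2,fy=3.2,interpolation=cv2.INTER_CUBIC))
E
```

```text
top lower_cheek c [0.5272 0.0267] ang 88.5 (128.4, 64.0) cen [0.527  0.0243] 0.0248 1675
   hole [[0.5275 0.0224 0.026 ]] 30
top upper_cheek c [ 0.5986 -0.333 ] ang -85.1 (130.4, 64.3) cen [ 0.5987 -0.3358] 0.0127 1569
   hole [[ 0.5996 -0.3389  0.014 ]] 28
top crown_spacer c [ 0.4601 -0.3432] ang 33.5 (63.8, 31.7) cen [ 0.4618 -0.3451] 0.0205 309
top tail_spacer c [0.4415 0.3187] ang -61.6 (65.9, 27.0) cen [0.4416 0.3195] 0.0208 354
top board c [0.5228 0.0319] ang -86.3 (191.6, 131.9) cen [0.5195 0.0356] 0.0108 3675
side lower_cheek c [0.5249 0.029 ] ang 88.6 (133.2, 67.2) cen [0.5241 0.0291] 0.0261 1561
side upper_cheek c [ 0.5956 -0.3312] ang -84.8 (140.2, 67.4) cen [ 0.596 -0.332] 0.0143 684
side crown_spacer c [ 0.4592 -0.3411] ang 33.0 (63.7, 38.9) cen [ 0.4607 -0.3431] 0.0219 171
side tail_spacer c [0.4394 0.3213] ang -60.7 (64.8, 26.5) cen [0.4387 0.3225] 0.0218 844
side sheave c [0.6149 0.2936] ang -34.9 (55.6, 52.5) cen [0.6146 0.2944] 0.0175 721
side board c [0.5205 0.0337] ang -86.1 (196.4, 134.9) cen [0.5118 0.0512] 0.0121 3515
```

View pics/crop.png

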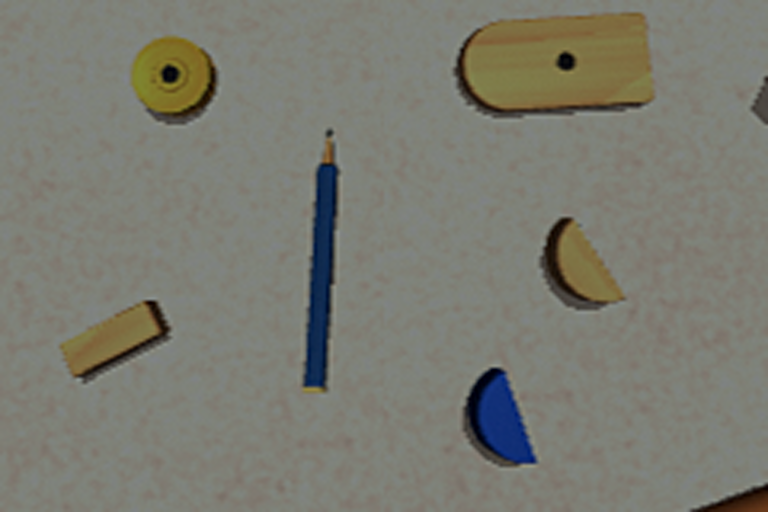

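The two spacer candidates are the ash D at top-pixel (262,440) and the blue D at (311,418). I take the ash one. The crop shows its round side facing left and down, so its x axis points at about 123°. Sheave is at (183,144), tail at (265,124) and upper cheek at (200,437) with its round end at +y. The offcut piles are not wanted.

Request:
{"method": "step_arm", "body": {"increments": [[0.05, 0.0222, 0.021, -0.009, 0.0223], [0.05, 0.0222, 0.021, -0.009, 0.0223], [0.05, 0.0222, 0.021, -0.009, 0.0223], [0.05, 0.0222, 0.021, -0.009, 0.0223], [0.05, 0.0222, 0.021, -0.009, 0.0223], [0.05, 0.0222, 0.021, -0.009, 0.0223], [0.05, 0.0222, 0.021, -0.009, 0.0223], [0.05, 0.0222, 0.021, -0.009, 0.0223], [0.05, 0.0222, 0.021, -0.009, 0.0223], [0.05, 0.0222, 0.021, -0.009, 0.0223], [0.05, 0.0222, 0.021, -0.009, 0.0223], [0.05, 0.0222, 0.021, -0.009, 0.0223]], "force": 30}}

```text
clock: 2.8
position: [0.4603, -0.3414, 0.1231]
ee_rot: [0.677, 0.203, -0.677, 0.203]
ft_force: [-0.2, -0.9, -1.0]
grip_width: 0.584
```

Request:
{"method": "step_arm", "body": {"increments": [[0.05, 0, 0, -0.03, 0], [0.05, 0, 0, -0.03, 0], [0.05, 0, 0, -0.02, 0], [0.05, 0, 0, 0, 0]]}}

```text
clock: 3.13
position: [0.457, -0.3408, 0.0391]
ee_rot: [-0.676, -0.205, 0.679, -0.201]
ft_force: [-0.7, 1.4, -0.4]
grip_width: 0.585
```

Run:
```python
from h import *
a=camera("side")["color"][100:240,330:490,::-1]; b=camera("top")["color"][190:330,360:520,::-1]
cv2.imwrite("pics/c1.png",cv2.resize(np.hstack([a,b]),None,fx=2.5,fy=2.5,interpolation=cv2.INTER_CUBIC))
```

```text
(no output)
```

View pics/c1.png

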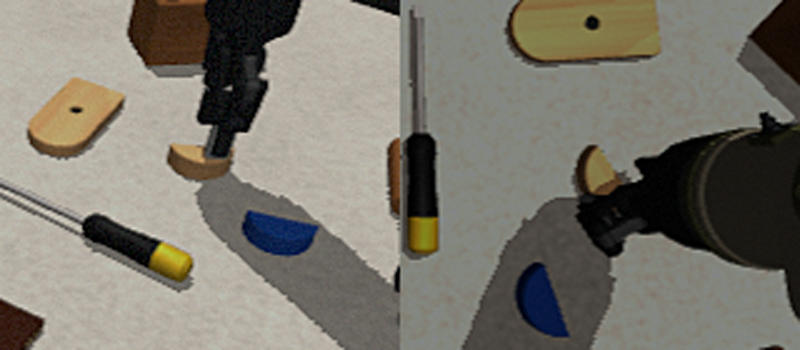

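```bash
cat >> h.py <<'E'
def proj(c,P):
    T=np.linalg.inv(np.array(c["cam_to_world"])); p=T[:3,:3]@np.array(P)+T[:3,3]
    return np.array([c["cx"]+c["fx"]*p[0]/-p[2], c["cy"]-c["fy"]*p[1]/-p[2]])
E
python3 - <<'E'
from h import *
o=monitor.get_obs(); p=o["position"]; print(p,o["joint_pos"].round(2))
c=camera("side"); ax=np.array([-.55,.835,0])
im=c["color"][...,::-1].copy()
def dot(P,col): 
    u=proj(c,P); print(P,u.round(1)); cv2.circle(im,tuple(np.round(u).astype(int)),1,col,-1)
dot(p,(0,0,255)); dot(p+.025*ax,(0,255,0)); dot(p-.025*ax,(255,0,255)); dot([.4597,-.342,.022],(255,255,0))
cv2.imwrite("pics/c2.png",cv2.resize(im[130:200,370:470],None,fx=8,fy=8,interpolation=cv2.INTER_CUBIC))
E
```

```text
[ 0.45925479 -0.34246031  0.04353227] [ 0.81  0.42 -0.3   1.78  0.14  0.97 -0.54]
[ 0.45925479 -0.34246031  0.04353227] [413.7 154.3]
[ 0.44550479 -0.32158531  0.04353227] [415.2 160.6]
[ 0.47300479 -0.36333531  0.04353227] [412.2 148.3]
[0.4597, -0.342, 0.022] [411.2 161.7]
```

View pics/c2.png

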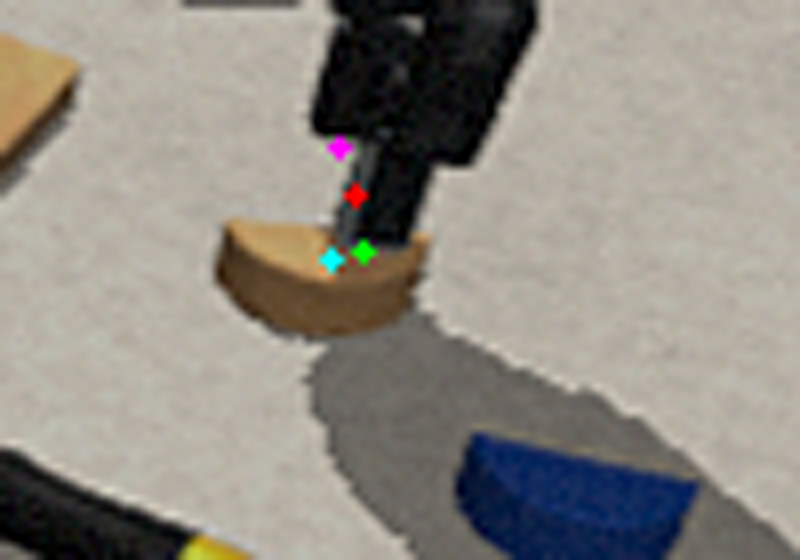

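The fingers straddle the ash D as planned (crown centre about side pixel (410,160)), so I go down and grip.

Request:
{"method": "step_arm", "body": {"increments": [[0.05, 0, 0, -0.02, 0], [0.05, 0, 0, -0.02, 0], [0.05, 0, 0, 0, 0], [0.02, 0, 0, 0, 0], [0.02, 0, 0, 0, 0], [0.02, 0, 0, 0, 0], [0.02, 0, 0, 0, 0]], "force": 30}}

```text
clock: 3.87
position: [0.4606, -0.3434, 0.0055]
ee_rot: [0.678, 0.202, -0.677, 0.204]
ft_force: [-1.0, 0.1, 9.0]
grip_width: 0.315
```

Request:
{"method": "step_arm", "body": {"increments": [[0.02, 0, 0, 0, 0], [0.02, 0, 0, 0.03, 0], [0.02, 0, 0, 0.03, 0], [0.02, 0, 0, 0.03, 0], [0.02, 0.005, 0.03, 0, -0.0434], [0.02, 0.005, 0.03, 0, -0.0434], [0.02, 0.005, 0.03, 0, -0.0434], [0.02, 0.005, 0.03, 0, -0.0434], [0.02, 0.005, 0.03, 0, -0.0434], [0.02, 0.005, 0.03, 0, -0.0434], [0.02, 0.005, 0.03, 0, -0.0434], [0.02, 0.005, 0.03, 0, -0.0434]]}}

```text
clock: 4.87
position: [0.4997, -0.1011, 0.0944]
ee_rot: [0.703, 0.082, -0.702, 0.082]
ft_force: [0.5, -0.0, -0.4]
grip_width: 0.316
```

Request:
{"method": "step_arm", "body": {"increments": [[0.02, 0.005, 0.03, 0, -0.0434], [0.02, 0.005, 0.03, 0, -0.0434], [0.02, 0.005, 0.03, 0, -0.0434], [0.02, 0.005, 0.03, 0, -0.0434], [0.02, 0.005, 0.03, 0, -0.0434], [0.02, 0.005, 0.03, 0, -0.0434], [0.02, 0, 0, 0, 0], [0.02, 0, 0, 0, 0]]}}

```text
clock: 5.53
position: [0.5295, 0.0796, 0.0942]
ee_rot: [0.707, -0.008, -0.707, -0.008]
ft_force: [-0.9, 0.2, -0.7]
grip_width: 0.315
```

Request:
{"method": "step_arm", "body": {"increments": [[0.02, -0.0017, -0.0018, -0.02, 0], [0.02, 0, 0, -0.02, 0], [0.02, 0, 0, -0.015, 0], [0.02, 0, 0, -0.005, 0], [0.02, 0, 0, -0.003, 0], [0.02, 0, 0, 0, 0], [0.02, 0, 0, 0, 0]]}}

```text
clock: 6.12
position: [0.5282, 0.0747, 0.0315]
ee_rot: [0.707, -0.01, -0.707, -0.009]
ft_force: [0.0, 0.2, -0.6]
grip_width: 0.314
```

Run:
```python
from h import *
c=camera("side"); print(monitor.get_obs()["position"]); camera("side"); print(monitor.get_obs()["position"])
a=c["color"][200:280,250:350,::-1]; 
cv2.imwrite("pics/c3.png",cv2.resize(a,None,fx=7,fy=7,interpolation=cv2.INTER_CUBIC))
```

```text
[0.52830583 0.07477995 0.03139372]
[0.52833279 0.07476996 0.03138969]
```

View pics/c3.png

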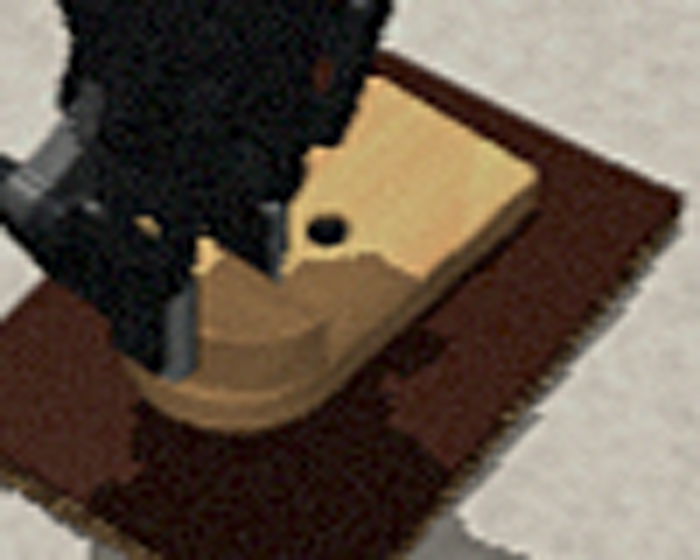

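Request:
{"method": "step_arm", "body": {"increments": [[0.02, 0, 0.002, 0.001, 0], [0.02, 0, 0, 0, 0], [0.02, 0, 0, -0.002, 0], [0.02, 0, 0, 0, 0], [0.05, 0, 0, 0, 0], [0.05, 0, 0, 0, 0], [0.05, 0, 0, 0.01, 0], [0.05, 0, 0, 0.03, 0], [0.05, 0, 0, 0.03, 0], [0.05, -0.02, 0.02, 0.02, 0], [0.05, -0.03, 0.03, 0.0, 0], [0.05, -0.02, 0.03, 0, 0]]}}

```text
clock: 7.22
position: [0.4574, 0.1577, 0.1211]
ee_rot: [0.708, -0.01, -0.706, -0.01]
ft_force: [-0.2, 1.3, -0.7]
grip_width: 0.585
```

Request:
{"method": "step_arm", "body": {"increments": [[0.05, -0.0017, 0.0162, 0, -0.104], [0.05, -0.0017, 0.0162, 0, -0.104], [0.05, -0.0017, 0.0162, 0, -0.104], [0.05, -0.0017, 0.0162, 0, -0.104], [0.05, -0.0017, 0.0162, 0, -0.104], [0.05, -0.0017, 0.0162, 0, -0.104], [0.05, -0.0017, 0.0162, -0.01, -0.104], [0.05, -0.0017, 0.0162, -0.02, -0.104], [0.05, -0.0017, 0.0162, -0.02, -0.104], [0.05, -0.0017, 0.0162, -0.02, -0.104], [0.05, 0, 0, 0, 0], [0.05, 0, 0, 0, 0]]}}

```text
clock: 8.22
position: [0.4425, 0.2367, 0.0816]
ee_rot: [-0.667, 0.197, 0.695, 0.184]
ft_force: [0.4, 0.2, 0.5]
grip_width: 0.589
```

```bash
cat > m.py <<'E'
from h import *
import sys
for n in("top","side"):
    c=camera(n); w=cloud(c); save(c,n+"_"+sys.argv[1]+".png")
    for a in sys.argv[2:]:
        q,z,x,y=a.split(","); r=pose(c,w,q,float(z),(float(x),float(y)))
        if r: print(n,q,"c",r["c"].round(4),"ang",round(np.degrees(r["ang"]),1),r["size"],"cen",r["cen"].round(4),r["zmed"].round(4),r["n"])
o=monitor.get_obs(); print(o["position"],o["joint_pos"].round(2),o["ft_force"].round(1))
E
python3 m.py a crown_spacer,.048,.528,.078 lower_cheek,.026,.527,.024 tail_spacer,.022,.44,.32 sheave,.018,.613,.293 board,.012,.51,.05
```

```text
top crown_spacer c [0.527 0.076] ang 1.8 (61.3, 28.5) cen [0.5277 0.0748] 0.0467 317
top lower_cheek c [0.5268 0.0136] ang 88.4 (102.3, 64.0) cen [0.5267 0.0137] 0.0249 1389
top sheave c [0.6165 0.2934] ang 3.4 (54.3, 53.0) cen [0.6162 0.2926] 0.0162 459
top board c [0.5228 0.0319] ang -86.2 (191.6, 131.9) cen [0.5194 0.0351] 0.0107 3637
side crown_spacer c [0.5201 0.0788] ang -2.1 (55.4, 32.1) cen [0.5176 0.0759] 0.0478 245
side lower_cheek c [0.5242 0.0149] ang 88.8 (105.2, 67.8) cen [0.523  0.0094] 0.0261 1055
side tail_spacer c [0.4392 0.3212] ang -60.6 (64.8, 26.9) cen [0.4387 0.3224] 0.0218 841
side sheave c [0.6149 0.2936] ang -34.9 (55.6, 52.5) cen [0.6146 0.2943] 0.0175 721
side board c [0.5209 0.033 ] ang -86.2 (194.7, 134.3) cen [0.497  0.0083] 0.0121 1817
[0.44345855 0.23534543 0.08153774] [-0.9   0.24  0.37  1.93 -0.12  1.03 -2.59] [ 0.6 -0.4 -0.2]
```

Joint 7 reached its limit during the turn. I go the other way round to the equivalent grasp, at yaw 209°. The crown measures within about 2 mm and 3° of flush.

Request:
{"method": "step_arm", "body": {"increments": [[0.05, 0, 0.007, 0, 0.119], [0.05, 0, 0.007, 0, 0.119], [0.05, 0, 0.007, 0, 0.119], [0.05, 0, 0.007, 0, 0.119], [0.05, 0, 0.007, 0, 0.119], [0.05, 0, 0.007, 0, 0.119], [0.05, 0, 0.007, 0, 0.119], [0.05, 0, 0.007, 0, 0.119], [0.05, 0, 0.007, 0, 0.119], [0.05, 0, 0.007, 0, 0.119], [0.05, 0, 0.007, 0, 0.119], [0.05, 0, 0.007, 0, 0.119]]}}

```text
clock: 9.82
position: [0.4433, 0.32, 0.0814]
ee_rot: [-0.633, -0.288, 0.645, -0.317]
ft_force: [0.3, 0.4, 0.4]
grip_width: 0.588
```

Request:
{"method": "step_arm", "body": {"increments": [[0.05, 0, 0, 0, 0.119], [0.05, 0, 0, 0, 0.119], [0.05, 0, 0, 0, 0.119], [0.05, 0, 0, 0, 0.119], [0.05, 0, 0, 0, 0.119], [0.05, 0, 0, 0, 0.119], [0.05, 0, 0, 0, 0.119], [0.05, 0, 0, 0, 0.119], [0.05, 0, 0, 0, 0.119], [0.05, 0, 0, 0, 0.119], [0.05, 0, 0, 0, 0], [0.05, 0, 0, 0, 0]]}}

```text
clock: 10.82
position: [0.4433, 0.3195, 0.0815]
ee_rot: [0.365, 0.591, -0.36, 0.622]
ft_force: [0.2, 0.9, -0.1]
grip_width: 0.587
```

```bash
cat > s.py <<'E'
from h import *
from scipy.spatial.transform import Rotation as R
o=monitor.get_obs(); y=R.from_quat(o["ee_rot"]).as_matrix()[:,1]
print(o["position"].round(4),"yaw",np.degrees(np.arctan2(y[1],y[0])).round(1)%180,"j",o["joint_pos"].round(2),o["ft_force"].round(1),"w",o["grip_width"]*85.4,o["clock"])
E
python3 s.py
```

```text
[0.4433 0.3195 0.0815] yaw 28.3 j [-0.71  0.28 -0.03  1.86  0.06  0.98 -0.27] [ 0.2  0.9 -0.1] w 50.16535399512059 10.8167
```

Request:
{"method": "step_arm", "body": {"increments": [[0.05, -0.0028, 0.0005, -0.02, 0.01], [0.05, 0, 0, -0.03, 0], [0.05, 0, 0, -0.02, 0], [0.05, 0, 0, -0.008, 0], [0.05, 0, 0, 0, 0], [0.015, 0, 0, 0, 0], [0.015, 0, 0, 0, 0], [0.015, 0, 0, 0, 0], [0.015, 0, 0, 0, 0], [0.015, 0, 0, 0, 0]]}}

```text
clock: 11.65
position: [0.4416, 0.3209, 0.0051]
ee_rot: [0.362, 0.593, -0.355, 0.625]
ft_force: [-0.2, -0.5, 7.1]
grip_width: 0.273
```

```bash
python3 s.py
```

```text
[0.4416 0.3209 0.0051] yaw 29.1 j [-0.71  0.39 -0.03  1.91  0.07  0.82 -0.28] [-0.2 -0.5  7.1] w 23.303927890703726 11.65
```

Request:
{"method": "step_arm", "body": {"increments": [[0.015, 0, 0, 0.03, 0], [0.015, 0, 0, 0.03, 0], [0.015, 0, 0, 0.03, 0], [0.015, 0.007, -0.0287, 0, 0.0865], [0.015, 0.007, -0.0287, 0, 0.0865], [0.015, 0.007, -0.0287, 0, 0.0865], [0.015, 0.007, -0.0287, 0, 0.0865], [0.015, 0.007, -0.0287, 0, 0.0865], [0.015, 0.007, -0.0287, 0, 0.0865], [0.015, 0.007, -0.0287, 0, 0.0865], [0.015, 0.007, -0.0287, 0, 0.0865], [0.015, 0.007, -0.0287, 0, 0.0865]]}}

```text
clock: 12.65
position: [0.5039, 0.0603, 0.0943]
ee_rot: [0.108, 0.686, -0.09, 0.714]
ft_force: [0.7, 0.6, 0.4]
grip_width: 0.267
```

Request:
{"method": "step_arm", "body": {"increments": [[0.015, 0.007, -0.0287, 0, 0.0865], [0.015, 0.007, -0.0287, 0, 0.0865], [0.015, 0.007, -0.0287, 0, 0.0865], [0.015, 0, 0, 0, 0], [0.015, 0, 0, 0, 0], [0.015, 0, 0, 0, 0]]}}

```text
clock: 13.15
position: [0.5245, -0.0237, 0.0938]
ee_rot: [0.02, 0.695, 0.001, 0.719]
ft_force: [-0.8, 0.5, -0.6]
grip_width: 0.274
```

```bash
python3 s.py
```

```text
[ 0.5245 -0.0237  0.0938] yaw 88.5 j [-0.12  0.21  0.11  1.92 -0.06  0.98  1.56] [-0.8  0.5 -0.6] w 23.383177064238843 13.15
```

Request:
{"method": "step_arm", "body": {"increments": [[0.015, 0.0015, 0, -0.02, 0], [0.015, 0, 0, -0.02, 0], [0.015, 0, 0, -0.015, 0], [0.015, 0, 0, -0.006, 0], [0.015, 0, 0, -0.003, 0], [0.015, 0, 0, 0, 0], [0.015, 0, 0, 0, 0]]}}

```text
clock: 13.73
position: [0.5264, -0.023, 0.0304]
ee_rot: [0.019, 0.695, 0.002, 0.719]
ft_force: [-2.2, 1.0, 4.5]
grip_width: 0.272
```

```bash
python3 s.py
python3 - <<'E'
from h import *
c=camera("side"); a=c["color"][190:280,240:360,::-1]
cv2.imwrite("pics/c4.png",cv2.resize(a,None,fx=6,fy=6,interpolation=cv2.INTER_CUBIC))
E
```

```text
[ 0.5264 -0.023   0.0304] yaw 88.6 j [-0.12  0.31  0.1   1.96 -0.08  0.84  1.58] [-2.2  1.   4.5] w 23.20235746931477 13.7333
```

View pics/c4.png

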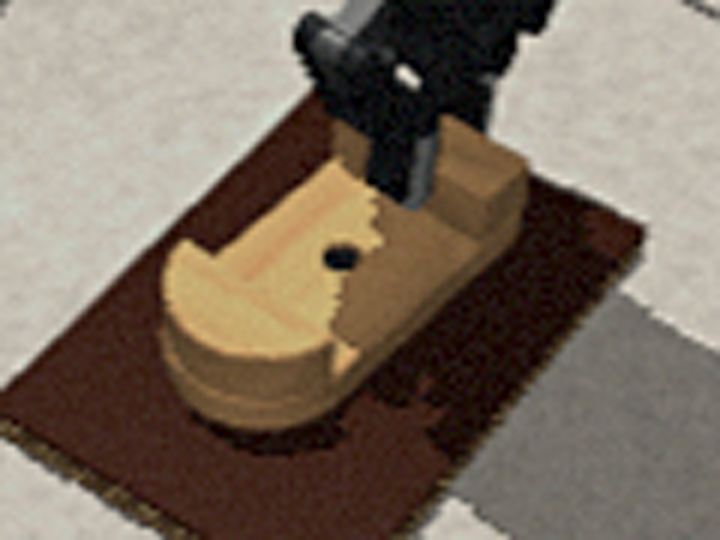

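Request:
{"method": "step_arm", "body": {"increments": [[0.05, 0, 0, 0, 0], [0.05, 0, 0, 0, 0], [0.05, 0, 0, 0, 0], [0.05, 0, 0, 0.02, 0], [0.05, 0, 0, 0.03, 0], [0.05, 0, 0, 0.04, 0], [0.07, 0.0065, 0.0226, 0, -0.1122], [0.07, 0.0065, 0.0226, 0, -0.1122], [0.07, 0.0065, 0.0226, 0, -0.1122], [0.07, 0.0065, 0.0226, 0, -0.1122], [0.07, 0.0065, 0.0226, 0, -0.1122], [0.07, 0.0065, 0.0226, 0, -0.1122]]}}

```text
clock: 14.78
position: [0.5652, 0.1123, 0.1195]
ee_rot: [0.249, 0.649, -0.239, 0.678]
ft_force: [0.6, -0.1, 0.5]
grip_width: 0.817
```

Request:
{"method": "step_arm", "body": {"increments": [[0.07, 0.0065, 0.0226, 0, -0.1122], [0.07, 0.0065, 0.0226, 0, -0.1122], [0.07, 0.0065, 0.0226, 0, -0.1122], [0.07, 0.0065, 0.0226, 0, -0.1122], [0.07, 0.0065, 0.0226, 0, -0.1122], [0.07, 0.0065, 0.0226, 0, -0.1122], [0.07, 0.0065, 0.0226, 0, -0.1122], [0.07, 0.0065, 0.0226, -0.02, -0.1122], [0.07, 0, 0, -0.03, 0], [0.07, 0, 0, 0, 0], [0.07, 0, 0, 0, 0]]}}

```text
clock: 15.7
position: [0.6159, 0.2911, 0.0678]
ee_rot: [0.503, 0.478, -0.509, 0.509]
ft_force: [1.2, -0.5, 1.0]
grip_width: 0.82
```

```bash
python3 s.py;python3 m.py b crown_spacer,.048,.528,.078 tail_spacer,.048,.526,-.024 lower_cheek,.026,.527,.024  sheave,.018,.613,.293
```

```text
[0.6159 0.2911 0.0678] yaw 178.6 j [-0.67  0.58  0.19  1.49 -0.07  1.09 -0.5 ] [ 1.2 -0.5  1. ] w 70.00194282232944 15.7
top crown_spacer c [0.527 0.076] ang 1.8 (61.3, 28.5) cen [0.5277 0.0747] 0.0466 315
top tail_spacer c [ 0.5254 -0.0236] ang -1.3 (62.6, 26.0) cen [ 0.5254 -0.0235] 0.0468 350
top lower_cheek c [0.5272 0.0258] ang 88.5 (77.9, 64.0) cen [0.5271 0.0259] 0.0247 1044
top sheave c [0.6165 0.2934] ang 3.4 (54.3, 53.0) cen [0.6164 0.2927] 0.0162 464
side crown_spacer c [0.5258 0.0792] ang -1.4 (64.5, 33.8) cen [0.5242 0.0767] 0.048 342
side tail_spacer c [ 0.5231 -0.022 ] ang 0.7 (66.9, 32.4) cen [ 0.5228 -0.0215] 0.0481 318
side lower_cheek c [0.5246 0.0359] ang 89.9 (119.6, 67.6) cen [0.5219 0.0237] 0.0261 918
side sheave c [0.6136 0.2962] ang 36.0 (54.3, 49.7) cen [0.6129 0.2967] 0.0176 630
[0.61723368 0.29200492 0.0700289 ] [-0.67  0.57  0.19  1.48 -0.07  1.08 -0.5 ] [ 0.7 -0.1  0.1]
```

Request:
{"method": "step_arm", "body": {"increments": [[0.07, 0, 0.0015, -0.03, 0], [0.07, 0, 0, -0.02, 0], [0.07, 0, 0, -0.012, 0], [0.07, 0, 0, -0.004, 0], [0.07, 0, 0, -0.002, 0], [0.07, 0, 0, 0, 0], [0.07, 0, 0, 0, 0]]}}

```text
clock: 16.78
position: [0.6179, 0.2939, 0.0028]
ee_rot: [0.505, 0.478, -0.507, 0.509]
ft_force: [0.2, 0.5, -0.1]
grip_width: 0.819
```

```bash
python3 s.py
python3 - <<'E'
from h import *
c=camera("side"); a=c["color"][260:350,95:215,::-1]
cv2.imwrite("pics/c5.png",cv2.resize(a,None,fx=6,fy=6,interpolation=cv2.INTER_CUBIC))
E
```

```text
[0.6179 0.2939 0.0028] yaw 178.6 j [-0.66  0.65  0.18  1.52 -0.08  0.97 -0.5 ] [ 0.2  0.5 -0.1] w 69.9266791523118 16.7833
```

View pics/c5.png

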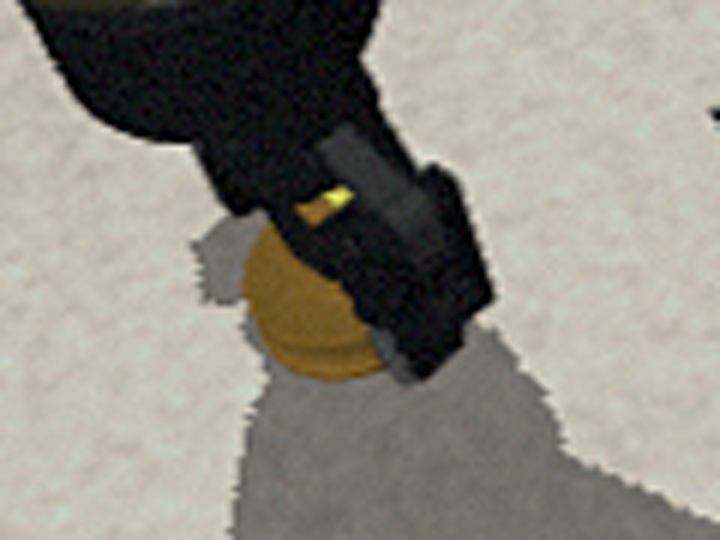

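Request:
{"method": "step_arm", "body": {"increments": [[0.07, 0, 0, -0.004, 0], [0.04, 0, 0, 0, 0], [0.04, 0, 0, 0, 0], [0.04, 0, 0, 0, 0], [0.04, 0, 0, 0, 0], [0.04, 0, 0, 0, 0]], "force": 50}}

```text
clock: 17.33
position: [0.617, 0.2937, -0.0019]
ee_rot: [0.505, 0.478, -0.508, 0.509]
ft_force: [-2.1, -0.8, 5.8]
grip_width: 0.589
```

```bash
python3 s.py
```

```text
[ 0.617   0.2937 -0.0019] yaw 178.6 j [-0.66  0.66  0.18  1.52 -0.08  0.97 -0.5 ] [-2.1 -0.8  5.8] w 50.29391198020931 17.3333
```

Request:
{"method": "step_arm", "body": {"increments": [[0.04, 0, 0, 0.03, 0], [0.04, 0, 0, 0.04, 0], [0.04, 0, 0, 0.03, 0], [0.04, -0.0099, -0.0302, 0, 0], [0.04, -0.0099, -0.0302, 0, 0], [0.04, -0.0099, -0.0302, 0, 0], [0.04, -0.0099, -0.0302, 0, 0], [0.04, -0.0099, -0.0302, 0, 0], [0.04, -0.0099, -0.0302, 0, 0], [0.04, -0.0099, -0.0302, 0, 0], [0.04, -0.0099, -0.0302, 0, 0], [0.04, -0.0099, -0.0302, 0, 0]]}}

```text
clock: 18.33
position: [0.5271, 0.0203, 0.0974]
ee_rot: [0.505, 0.478, -0.508, 0.509]
ft_force: [0.8, -0.7, -1.6]
grip_width: 0.588
```

Request:
{"method": "step_arm", "body": {"increments": [[0.04, 0, 0, 0, 0], [0.04, 0, 0, 0, 0], [0.04, 0, 0, -0.02, 0], [0.04, 0, 0, 0, 0]]}}

```text
clock: 18.67
position: [0.5266, 0.0228, 0.0751]
ee_rot: [0.504, 0.479, -0.508, 0.509]
ft_force: [-2.0, -0.4, -2.8]
grip_width: 0.588
```

```bash
python3 s.py
```

```text
[0.5266 0.0228 0.0751] yaw 178.6 j [-0.41  0.25  0.29  1.93 -0.04  0.95 -0.13] [-2.  -0.4 -2.8] w 50.236810457466085 18.6667
```

Request:
{"method": "step_arm", "body": {"increments": [[0.04, 0.001, 0, -0.02, 0], [0.04, 0, 0, -0.02, 0], [0.04, 0, 0, -0.01, 0], [0.04, 0, 0, -0.003, 0], [0.04, 0, 0, 0, 0], [0.04, 0, 0, 0, 0]]}}

```text
clock: 19.17
position: [0.5292, 0.0223, 0.025]
ee_rot: [0.505, 0.478, -0.507, 0.509]
ft_force: [0.2, -0.3, -1.2]
grip_width: 0.586
```

```bash
python3 s.py
python3 - <<'E'
from h import *
c=camera("side"); a=c["color"][190:280,240:360,::-1]
cv2.imwrite("pics/c6.png",cv2.resize(a,None,fx=6,fy=6,interpolation=cv2.INTER_CUBIC))
E
```

```text
[0.5292 0.0223 0.025 ] yaw 178.6 j [-0.4   0.33  0.28  1.96 -0.07  0.84 -0.11] [ 0.2 -0.3 -1.2] w 50.075061877909405 19.1667
```

View pics/c6.png

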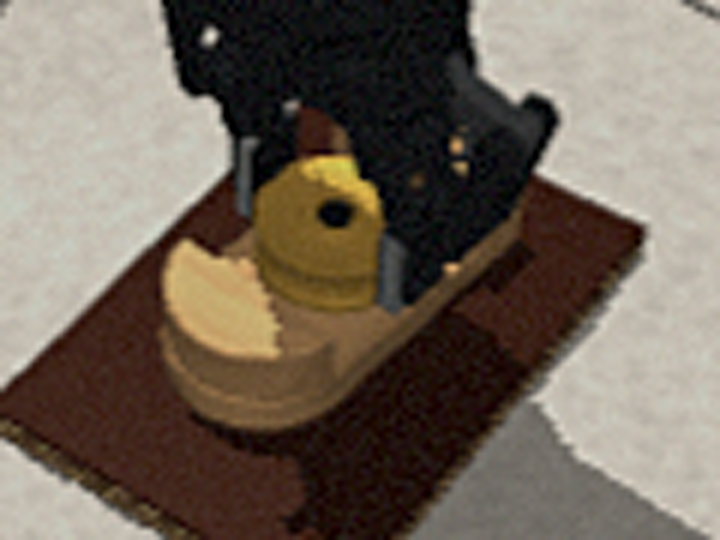

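Request:
{"method": "step_arm", "body": {"increments": [[0.04, 0, 0, -0.001, 0], [0.04, 0, 0, 0, 0], [0.07, 0, 0, 0, 0], [0.07, 0, 0, 0, 0], [0.07, 0, 0, 0.005, 0], [0.07, 0, 0, 0.025, 0], [0.07, 0, 0, 0.035, 0], [0.07, 0, 0, 0.035, 0], [0.08, 0.0059, -0.0296, 0, 0.01], [0.08, 0.0059, -0.0296, 0, 0.01], [0.08, 0.0059, -0.0296, 0, 0.01], [0.08, 0.0059, -0.0296, 0, 0.01]]}}

```text
clock: 20.22
position: [0.5528, -0.0979, 0.1243]
ee_rot: [0.495, 0.488, -0.497, 0.52]
ft_force: [-0.4, -0.1, -0.7]
grip_width: 0.936
```

Request:
{"method": "step_arm", "body": {"increments": [[0.08, 0.0059, -0.0296, 0, 0.01], [0.08, 0.0059, -0.0296, 0, 0.01], [0.08, 0.0059, -0.0296, 0, 0.01], [0.08, 0.0059, -0.0296, 0, 0.01], [0.08, 0.0059, -0.0296, 0, 0.01], [0.08, 0.0059, -0.0296, -0.02, 0.01], [0.08, 0.0059, -0.0296, -0.02, 0.01], [0.08, 0.0059, -0.0296, -0.02, 0.0], [0.08, 0, 0, 0, 0], [0.08, 0, 0, 0, 0]]}}

```text
clock: 21.05
position: [0.5981, -0.3353, 0.0619]
ee_rot: [0.478, 0.505, -0.481, 0.535]
ft_force: [-0.5, 0.7, 0.4]
grip_width: 0.938
```

```bash
python3 s.py;python3 m.py c crown_spacer,.048,.528,.078 tail_spacer,.048,.526,-.024 sheave,.044,.528,.022 upper_cheek,.014,.598,-.333 lower_cheek,.026,.527,.024; python3 s.py
```

```text
[ 0.5981 -0.3353  0.0619] yaw 4.7 j [ 0.14  0.59  0.41  1.52 -0.25  1.04  0.69] [-0.5  0.7  0.4] w 80.09408239365352 21.05
top crown_spacer c [0.527 0.076] ang 1.8 (61.3, 28.5) cen [0.5275 0.0747] 0.0467 317
top tail_spacer c [ 0.5254 -0.0236] ang -1.5 (62.6, 26.0) cen [ 0.5253 -0.0235] 0.0469 348
top sheave c [0.5296 0.022 ] ang 1.5 (51.4, 51.4) cen [0.5297 0.0223] 0.0423 491
top upper_cheek c [ 0.598  -0.3263] ang -84.9 (116.1, 64.3) cen [ 0.5986 -0.3276] 0.0128 1346
top lower_cheek c [0.527  0.0259] ang 88.6 (77.7, 63.8) cen [0.5235 0.029 ] 0.0248 556
side crown_spacer c [0.5251 0.0789] ang -1.4 (65.8, 33.2) cen [0.5241 0.077 ] 0.0479 349
side tail_spacer c [ 0.523  -0.0212] ang -1.6 (67.4, 32.1) cen [ 0.5225 -0.0213] 0.0479 322
side sheave c [0.528  0.0223] ang -50.6 (55.3, 51.6) cen [0.5278 0.0235] 0.0437 453
side upper_cheek c [ 0.5957 -0.3319] ang -84.8 (138.8, 67.1) cen [ 0.5958 -0.3318] 0.0143 691
side lower_cheek c [0.5086 0.0329] ang 78.3 (131.3, 44.3) cen [0.5049 0.0334] 0.0262 395
[ 0.59986566 -0.33320682  0.06369899] [ 0.14  0.59  0.41  1.52 -0.25  1.04  0.69] [-0.1  0.1 -0.1]
[ 0.5999 -0.3332  0.0637] yaw 4.9 j [ 0.14  0.59  0.41  1.52 -0.25  1.04  0.69] [-0.1  0.1 -0.1] w 80.41078991274047 21.65
```

Request:
{"method": "step_arm", "body": {"increments": [[0.08, 0, 0, -0.03, 0], [0.08, 0, 0, -0.02, 0], [0.08, 0, 0, -0.01, 0], [0.08, 0, 0, -0.004, 0], [0.08, 0, 0, -0.0025, 0], [0.08, 0, 0, 0, 0], [0.05, 0, 0, 0, 0], [0.05, 0, 0, 0, 0], [0.05, 0, 0, 0, 0], [0.05, 0, 0, 0, 0], [0.05, 0, 0, 0, 0]], "force": 40}}

```text
clock: 22.57
position: [0.6006, -0.334, -0.0014]
ee_rot: [0.478, 0.504, -0.479, 0.537]
ft_force: [-1.0, 0.4, 6.3]
grip_width: 0.712
```

```bash
python3 s.py
```

```text
[ 0.6006 -0.334  -0.0014] yaw 4.9 j [ 0.16  0.67  0.39  1.55 -0.28  0.93  0.71] [-1.   0.4  6.3] w 60.84194520922677 22.5667
```

Request:
{"method": "step_arm", "body": {"increments": [[0.05, 0, 0, 0.01, 0], [0.05, 0, 0, 0.04, 0], [0.05, 0, 0, 0.04, 0], [0.05, 0, 0, 0.03, 0], [0.05, -0.006, 0.03, 0, -0.0093], [0.05, -0.006, 0.03, 0, -0.0093], [0.05, -0.006, 0.03, 0, -0.0093], [0.05, -0.006, 0.03, 0, -0.0093], [0.05, -0.006, 0.03, 0, -0.0093], [0.05, -0.006, 0.03, 0, -0.0093], [0.05, -0.006, 0.03, 0, -0.0093], [0.05, -0.006, 0.03, 0, -0.0093]]}}

```text
clock: 23.57
position: [0.5512, -0.0921, 0.1178]
ee_rot: [0.497, 0.486, -0.498, 0.518]
ft_force: [-0.9, 0.4, -0.5]
grip_width: 0.708
```

Request:
{"method": "step_arm", "body": {"increments": [[0.05, -0.006, 0.03, 0, -0.0093], [0.05, -0.006, 0.03, 0, -0.0093], [0.05, -0.006, 0.03, 0, -0.0093], [0.05, -0.006, 0.03, 0, -0.0093], [0.05, 0, 0, 0, 0], [0.05, 0, 0, 0, 0], [0.05, 0, 0, -0.02, 0], [0.05, 0, 0, -0.02, 0], [0.05, 0, 0, 0, 0], [0.05, 0, 0, 0, 0]]}}

```text
clock: 24.4
position: [0.5273, 0.0253, 0.0769]
ee_rot: [-0.505, -0.477, 0.509, -0.508]
ft_force: [0.9, 0.2, -0.4]
grip_width: 0.712
```

```bash
python3 s.py;  python3 - <<'E'
from h import *
c=camera("side"); a=c["color"][170:280,230:370,::-1]
cv2.imwrite("pics/c7.png",cv2.resize(a,None,fx=5.5,fy=5.5,interpolation=cv2.INTER_CUBIC))
E
python3 s.py
```

```text
[0.5273 0.0253 0.0769] yaw 178.4 j [-0.44  0.25  0.32  1.93 -0.05  0.95 -0.14] [ 0.9  0.2 -0.4] w 60.80193069940306 24.4
[0.528  0.0256 0.0778] yaw 178.4 j [-0.44  0.25  0.32  1.93 -0.05  0.95 -0.14] [ 0.  -0.7 -0.6] w 61.14941388549904 24.45
```

View pics/c7.png

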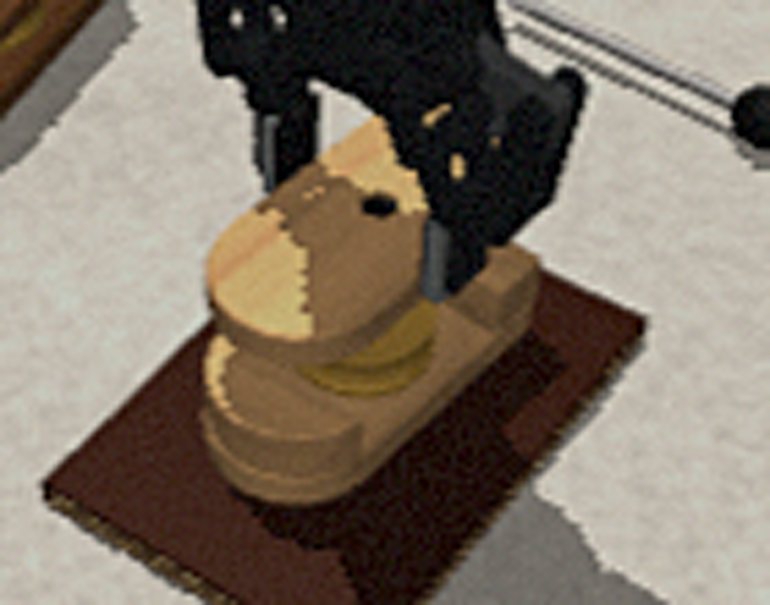

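Request:
{"method": "step_arm", "body": {"increments": [[0.05, 0, 0.0008, -0.01, 0], [0.05, 0, 0, -0.004, 0], [0.05, 0, 0, -0.0025, 0], [0.05, 0, 0, 0, 0], [0.05, 0, 0, 0, 0]]}}

```text
clock: 24.87
position: [0.5278, 0.0273, 0.0605]
ee_rot: [0.505, 0.477, -0.508, 0.509]
ft_force: [0.4, -0.1, -0.5]
grip_width: 0.711
```

```bash
python3 s.py; python3 m.py d upper_cheek,.0625,.528,.027; python3 s.py
```

```text
[0.5278 0.0273 0.0605] yaw 178.5 j [-0.44  0.28  0.31  1.94 -0.06  0.92 -0.13] [ 0.4 -0.1 -0.5] w 60.74262719307041 24.8667
side upper_cheek c [0.5187 0.0824] ang 23.8 (45.4, 13.7) cen [0.5171 0.0826] 0.0654 36
[0.52793605 0.02741793 0.06073418] [-0.44  0.28  0.31  1.94 -0.06  0.92 -0.13] [ 0.1 -0.6 -0.7]
[0.5279 0.0274 0.0607] yaw 178.5 j [-0.44  0.28  0.31  1.94 -0.06  0.92 -0.13] [ 0.1 -0.6 -0.7] w 61.07350418122815 25.0667
```

Request:
{"method": "step_arm", "body": {"increments": [[0.05, 0, 0, -0.001, 0], [0.05, 0, 0, 0, 0], [0.067, 0, 0, 0, 0], [0.075, 0, 0, 0, 0], [0.08, 0, 0, 0, 0], [0.08, 0, 0, 0.01, 0], [0.08, 0, 0, 0.02, 0], [0.08, 0, 0, 0.03, 0], [0.08, 0, 0, 0.03, 0], [0.08, -0.01, -0.035, 0.02, 0], [0.08, -0.01, -0.035, 0, 0], [0.08, -0.01, -0.035, 0, 0]]}}

```text
clock: 26.07
position: [0.4983, -0.0787, 0.1719]
ee_rot: [0.506, 0.477, -0.507, 0.51]
ft_force: [0.8, -0.6, -0.8]
grip_width: 0.935
```

Request:
{"method": "step_arm", "body": {"increments": [[0.08, -0.01, -0.035, 0, 0], [0.08, -0.01, -0.035, 0, 0], [0.08, -0.01, -0.035, 0, 0], [0.08, -0.01, -0.035, 0, 0], [0.08, 0, -0.03, 0, 0], [0.08, 0, 0, 0, 0]]}}

```text
clock: 26.57
position: [0.456, -0.2541, 0.1709]
ee_rot: [-0.507, -0.475, 0.51, -0.508]
ft_force: [-0.1, -0.2, -0.1]
grip_width: 0.938
```

```bash
python3 m.py e upper_cheek,.062,.528,.027 lower_cheek,.062,.528,.027 board,.012,.51,.05
python3 - <<'E'
from h import *
a=cv2.imread("pics/side_e.png")[180:290,230:370]; b=cv2.imread("pics/top_e.png")[180:290,200:340]
cv2.imwrite("pics/f.png",cv2.resize(np.vstack([a,b]),None,fx=2.7*2,fy=2.7,interpolation=cv2.INTER_CUBIC) if 0 else cv2.resize(np.hstack([a,b]),None,fx=2.8,fy=2.8,interpolation=cv2.INTER_CUBIC))
c=camera("top");w=cloud(c)
m=abs(w[...,2]-.075)<.006; m[:170]=0;m[290:]=0;m[:,:210]=0;m[:,320:]=0
v,u=np.nonzero(m);p=plane(c,np.c_[u,v],.076)[:,:2]
print(len(u),cv2.minAreaRect((p*1000).astype(np.float32)),np.median(w[m][:,2]))
A=np.c_[w[m][:,:2],np.ones(len(u))];print("slope",np.linalg.lstsq(A,w[m][:,2],rcond=None)[0])
E
```

```text
top upper_cheek c [0.5275 0.0274] ang 88.5 (128.3, 63.9) cen [0.5274 0.0248] 0.0608 1838
top board c [0.5228 0.0319] ang -86.2 (191.6, 131.9) cen [0.5179 0.0356] 0.0108 3482
side upper_cheek c [0.5247 0.0297] ang 88.7 (133.3, 68.0) cen [0.5243 0.0299] 0.062 1628
side lower_cheek c [0.4951 0.0674] ang -88.2 (11.9, 2.8) cen [0.4951 0.0674] 0.0593 4
side board c [0.5206 0.0336] ang -86.1 (195.5, 134.8) cen [0.5009 0.0643] 0.0121 2930
[ 0.45810068 -0.24662997  0.16958732] [-0.14  0.12  0.57  1.88 -0.05  1.13  0.42] [-0.2  0.   0. ]
0 ((0.0, 0.0), (0.0, 0.0), 0.0) nan
slope [0. 0. 0.]
  return _methods._mean(a, axis=axis, dtype=dtype,
  ret = ret.dtype.type(ret / rcount)
```

View pics/f.png

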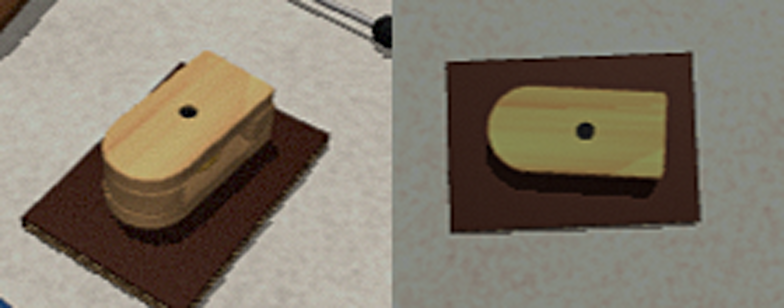

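The upper cheek's top is at 62 mm, which is right. I had worked out its release height about 14 mm too high, so it dropped a little. I check the stack more closely before handing in.

Run:
```python
from h import *
for n in("top","side"):
    c=camera(n);w=cloud(c)
    m=cv2.erode(pose(c,w,"upper_cheek",.062,(.528,.027))["mask"].astype(np.uint8),np.ones((5,5)))>0
    A=np.c_[w[m][:,:2],np.ones(m.sum())];print(n,"slope",np.linalg.lstsq(A,w[m][:,2],rcond=None)[0].round(4))
a=c["color"][190:275,255:345,::-1]
a=cv2.convertScaleAbs(a,alpha=1.6)
cv2.imwrite("pics/g.png",cv2.resize(a,None,fx=7,fy=7,interpolation=cv2.INTER_CUBIC))
```

```text
Traceback (most recent call last):
TypeError: 'NoneType' object is not subscriptable
```

Run:
```python
from h import *
for n in("top","side"):
    c=camera(n);w=cloud(c)
    m=(abs(w[...,2]-.0615)<.006)&(abs(w[...,0]-.527)<.028)&(w[...,1]>-.03)&(w[...,1]<.085)
    A=np.c_[w[m][:,:2],np.ones(m.sum())];print(n,m.sum(),"slope",np.linalg.lstsq(A,w[m][:,2],rcond=None)[0].round(4))
a=c["color"][190:275,255:345,::-1]
a=cv2.convertScaleAbs(a,alpha=1.6)
cv2.imwrite("pics/g.png",cv2.resize(a,None,fx=7,fy=7,interpolation=cv2.INTER_CUBIC))
```

```text
top 1564 slope [ 0.0001 -0.0008  0.0608]
side 1335 slope [ 0.0087 -0.0025  0.0576]
```

View pics/g.png

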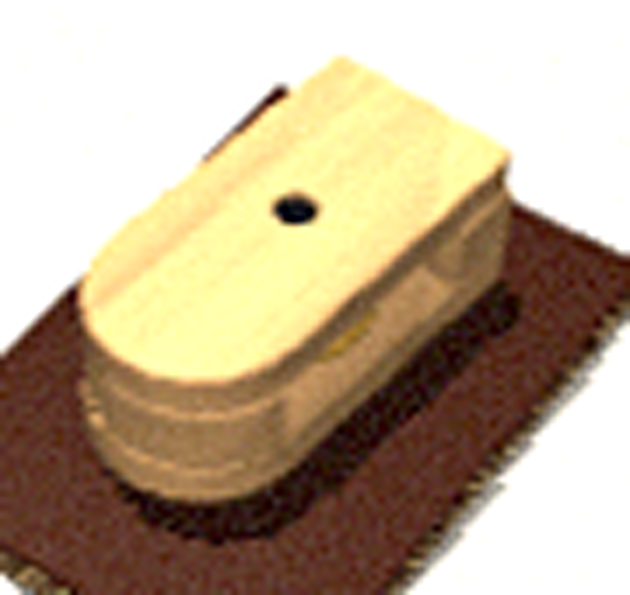

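```bash
python3 -c "
from workcell import ticket; print(ticket.hand_in())"; python3 s.py
```

```text
the job is handed in; nothing more can be done
None
the job is handed in; nothing more can be done
```

The block is laid up on the board and handed in, about 27 s into the 109 s allowed. Both spacers, the sheave and the upper cheek are in place, and the gripper was open and well clear.

**Last checks on the block:**
- **Spacers and sheave:** before I covered them, the top camera put the crown spacer about 55 mm from the pin hole (56 wanted) and turned about 3°. The tail spacer was about 45 mm from it (46 wanted), and the sheave about 2–3 mm off centre.
- **Upper cheek:** it lies flat, with its outline within about 1 mm of where the lower cheek was measured at the start and turned the same way (88.5°). Its top measured 61–62 mm high, against 62 mm expected.
- **Final side view:** the edges look flush all round and the sheave shows in the slot.

**What went wrong or disagreed:**
- **Release height:** I worked it out wrong, so the upper cheek dropped about 13 mm onto the spacers. It landed in place, and I saw no shift in the parts below.
- **Joint 7 limit:** the arm reached it once while turning towards the tail spacer. I turned the other way round, which left the tool tilted by about 3°.
- **Cameras:** they differ from each other by 2–3 mm throughout.
- **Bystanders:** I did not measure the glue tin, finished block, screwdriver or pencil again at the end; the arm was never sent near them at low height.

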